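# Run the fingertips along the dessert riser's lamp caps and seat them

## Robot

A 7-joint arm with a two-finger parallel gripper is mounted at the origin on the work surface. World frame = base frame: x ahead of the robot, y to its left, z up, the work surface at z = 0. Lengths are in m, angles in degrees, forces in N, time in s.
With the tool pointing down it reaches from about 0.425 to 0.875 m from the base axis. Payload 4.7 kg.
Tool frame: the origin (TCP) lies between the finger pads, 19 mm behind the fingertips; this is the grasp point; z points along the fingers, y is the line along which they close (so a half turn about z gives the same grasp; the last joint's range is limited). The gripper opens to 87 mm and grips with 3 to 60 N. Pads are 19 mm wide; open, the fingers measure 117 mm over their backs; the gripper's body (75 mm by 190 mm) begins 51 mm behind the grasp point.
Start: joints at [-68.807, 18.392, -4.016, 83.108, 1.295, 78.541, -3.26], TCP at [0.226, 0.609, 0.241] pointing down, gripper open.
Joint ranges: [-163.93, 163.93], [-17.29, 119.83], [-79.2, 71.16], [3.27, 140.29], [-89.18, 269.18], [5.43, 117.66], [-154.24, 154.24]. Speed limits (degrees/s): [147.25, 147.25, 180, 180, 180, 180, 180].

## Interface

Orientations are given as [roll, pitch, yaw] about the fixed x, y, z axes, in that order (R = Rz(yaw) Ry(pitch) Rx(roll)).
In Python, from cell import get_obs, read_camera, sign_off, silhouettes gives the robot as it stands.
- The arm moves only by the tool play_rows, never from a script. Its argument "steps" is a list that holds one entry, the list of rows, each a list of 7 numbers: the shift along the tool's x, y, z in m, then the turn, a rotation vector about the tool's x, y, z in rad, then the finger opening in m, from 0 to 0.087. A call has 1 to 12 rows; each row shifts and turns the commanded pose from where the row before left it, along the tool's axes as they then stand; what a row does not reach is not made up. A row lasts 1/10 s, in which the tool goes at most 50 mm and 8.59 degrees, less where a joint would pass 70% of its speed; a pose out of reach is approached as far as the arm can. A call is refused whole if a number of a shift passes 0.05 or a number of a turn 0.15, either way. A call with a gripper value outside its range is refused whole. The fingers move at their own pace and stop on an object; "force" is the grip in N (left out, the last holds). Time passes only in rows, so rows that do not move let the fingers close. It gives the time, the measured TCP pose, the force, the opening and the grip force at its end, in the units of the state.
- get_obs(): the state, without advancing time (a new reading comes with each control period).
- read_camera(name): name is "scene" or "top" or "wrist"; returns a dict with "frame" (384x512x3 uint8, red, green, blue), "intrinsics" (3x3 intrinsics, pixels), "view" (4x4, takes a point from world to camera coordinates). Camera axes: x right, y up, looking along -z (the intrinsics and any distortion apply to the point x, -y, -z); pixel columns grow to the right and rows downward; lengths in m; the calibration is good to about 2 mm. A picture is of the moment at which its call begins. There is no depth.
- sign_off(): hands the job in; it is judged then, once.
Trained networks look in the newest picture that a camera, given by its name, has taken for a name from the list of things; names that differ only in an ending like _2 or _b are one class to them, and where a whole thing is asked for, a point or a joint stands for the part that bears it (a point fixed in the world has none). Each returns a list of dicts, best first, with "p" (0 to 1); they miss things now and then, are a little off and sometimes report something else, mostly with a low value. They report only what shows in the picture. A call takes as long as a camera call. They do not tell look-alikes from the thing itself.
- silhouettes(camera, name): "pixels" (384x512 bool, what is visible of it) and "extent" ([left, top, right, bottom] in pixels, round what is visible of it).
The state is a dict: "time_s": time; "qpos": joint angles; "joint_velocities": joint speeds; "effort": joint torques, N m; "tool_pos": TCP position; "tool_rot": TCP orientation; "force": force on the tool from outside, world axes, zero at the start; "wrist_torque": the same for the moment, N m; "grip_width": finger opening in m; "grasp_force": force on a finger pad.
Only numpy, scipy, OpenCV 4.12 (cv2) and the standard library are available. Lean on these libraries where they do the work, as an engineer would, in place of code of your own. Each camera call takes 0.05 s, during which the arm holds its last target. There are 200 camera calls.

## Task

The five round lamp caps along the curved front of the dessert riser have popped up: with the fingertips, follow the row from the pink cup's end to the green cup's end, gently pressing each cap fully down in turn, one after the other. Stay close over the row from the first cap to the last, the fingertips never more than about 5 cm above the riser's top. Lift nothing, do not shove the riser, leave the cups, jar and cone as they stand, and finish clear of everything.

Things in the scene. Friction and masses are not known exactly. Their poses are not given: they have to be found in the camera images.
- riser: loose dessert riser: pink case, flat cream top, 160 (x) x 420 (y) x 50 high, about 1.3 kg, yawed up to 0.35 rad; slides if pushed sideways. Origin: centre of underside; y along its length, z up, -x side faces the robot. Five lamp caps form a shallow arc in its -x half, bowing to -x, each in a thin gold collar (radius 18.5, 1.5 high).
- cap_a_top (a point): centre of the top face of the coral lamp cap (round, radius 15.5, bevelled, flat top radius 8). Centre at x -10.0, y 88 mm in the riser's frame. Moves with the cap: top face 63 mm above the table at joint 0, 55 mm (5 mm above the cream top) when fully down. Axes parallel to the riser's.
- cap_a (a joint): how far the coral cap is pressed, in m: 0 fully popped up, 0.008 fully down on its stop. Starts between 0 and 0.002. It has no spring: it slides down against about 2.5 N of friction plus 40 N per m/s, and stays where it is left.
- cap_b_top (a point): centre of the top face of the yellow lamp cap (round, radius 15.5, bevelled, flat top radius 8). Centre at x -36.2, y 44 mm in the riser's frame. Moves with the cap: top face 63 mm above the table at joint 0, 55 mm (5 mm above the cream top) when fully down. Axes parallel to the riser's.
- cap_b (a joint): how far the yellow cap is pressed, in m: 0 fully popped up, 0.008 fully down on its stop. Starts between 0 and 0.002. It has no spring: it slides down against about 2.5 N of friction plus 40 N per m/s, and stays where it is left.
- cap_c_top (a point): centre of the top face of the green lamp cap (round, radius 15.5, bevelled, flat top radius 8). Centre at x -45.0, y 0 mm in the riser's frame. Moves with the cap: top face 63 mm above the table at joint 0, 55 mm (5 mm above the cream top) when fully down. Axes parallel to the riser's.
- cap_c (a joint): how far the green cap is pressed, in m: 0 fully popped up, 0.008 fully down on its stop. Starts between 0 and 0.002. It has no spring: it slides down against about 2.5 N of friction plus 40 N per m/s, and stays where it is left.
- cap_d_top (a point): centre of the top face of the purple lamp cap (round, radius 15.5, bevelled, flat top radius 8). Centre at x -36.2, y -44 mm in the riser's frame. Moves with the cap: top face 63 mm above the table at joint 0, 55 mm (5 mm above the cream top) when fully down. Axes parallel to the riser's.
- cap_d (a joint): how far the purple cap is pressed, in m: 0 fully popped up, 0.008 fully down on its stop. Starts between 0 and 0.002. It has no spring: it slides down against about 2.5 N of friction plus 40 N per m/s, and stays where it is left.
- cap_e_top (a point): centre of the top face of the orange lamp cap (round, radius 15.5, bevelled, flat top radius 8). Centre at x -10.0, y -88 mm in the riser's frame. Moves with the cap: top face 63 mm above the table at joint 0, 55 mm (5 mm above the cream top) when fully down. Axes parallel to the riser's.
- cap_e (a joint): how far the orange cap is pressed, in m: 0 fully popped up, 0.008 fully down on its stop. Starts between 0 and 0.002. It has no spring: it slides down against about 2.5 N of friction plus 40 N per m/s, and stays where it is left.
- cup_pink: loose deep-pink dotted treat cup full of sweets, 56 wide, 45 high, 0.12 kg, standing on the riser's top near one end (about 170 mm along y from the riser's centre, 20 to 40 mm in +x). Marks the end where the work starts. Origin: centre of its underside.
- cup_mint: loose green dotted treat cup, same size, on the riser's top near the other end; marks the end where the work finishes. Which cup is at which end changes. Origin: centre of its underside.
- jar: loose small amber glass jar with gold lid, 42 wide, 45 high, 0.09 kg, on the riser's top behind the row (about 50 mm in +x, within 50 mm of the middle in y). Origin: centre of its underside.
- cone: loose light waffle cone standing tip up, 50 wide at the foot, 125 high, on a flat teal plate (170 wide, 6 high, fixed) on the table beyond the riser. Origin: centre of its underside.
Things that resemble listed ones, but are neither listed nor needed, are in the scene too. Leave any blue or purple look-alike of the cup_pink alone.

How it is judged (in metres and radians):
On the way, in this order (a step that is already met when the one before it is completed fails the run):
1. the first cap, counted from the pink cup's end, is pressed down to within 2 mm of its stop (((y of cup_pink in the frame of riser above 0 m and value of joint cap_a above 0.006 m and value of joint each of cap_b, cap_c, cap_d, cap_e below 0.006 m) or (y of cup_pink in the frame of riser below 0 m and value of joint cap_e above 0.006 m and value of joint each of cap_d, cap_c, cap_b, cap_a below 0.006 m))), for 0.1 s.
2. the second cap, counted from the pink cup's end, is pressed down to within 2 mm of its stop (((y of cup_pink in the frame of riser above 0 m and value of joint each of cap_a, cap_b above 0.006 m and value of joint each of cap_c, cap_d, cap_e below 0.006 m) or (y of cup_pink in the frame of riser below 0 m and value of joint each of cap_e, cap_d above 0.006 m and value of joint each of cap_c, cap_b, cap_a below 0.006 m))), for 0.1 s.
3. the third cap, counted from the pink cup's end, is pressed down to within 2 mm of its stop (((y of cup_pink in the frame of riser above 0 m and value of joint each of cap_a, cap_b, cap_c above 0.006 m and value of joint each of cap_d, cap_e below 0.006 m) or (y of cup_pink in the frame of riser below 0 m and value of joint each of cap_e, cap_d, cap_c above 0.006 m and value of joint each of cap_b, cap_a below 0.006 m))), for 0.1 s.
4. the fourth cap, counted from the pink cup's end, is pressed down to within 2 mm of its stop (((y of cup_pink in the frame of riser above 0 m and value of joint each of cap_a, cap_b, cap_c, cap_d above 0.006 m and value of joint cap_e below 0.006 m) or (y of cup_pink in the frame of riser below 0 m and value of joint each of cap_e, cap_d, cap_c, cap_b above 0.006 m and value of joint cap_a below 0.006 m))), for 0.1 s.
5. the last cap, counted from the pink cup's end, is pressed down to within 2 mm of its stop (((y of cup_pink in the frame of riser above 0 m and value of joint each of cap_a, cap_b, cap_c, cap_d, cap_e above 0.006 m) or (y of cup_pink in the frame of riser below 0 m and value of joint each of cap_e, cap_d, cap_c, cap_b, cap_a above 0.006 m))), for 0.1 s.
At the end, for the whole second after the job is handed in: All five caps are pressed to within 2 mm of their stops; the riser is within 15 mm of its start, level and at rest; cups, jar and cone are upright, at rest and within 20 mm of where they stood (value of joint each of cap_a, cap_b, cap_c, cap_d, cap_e above 0.006 m and distance of riser from where it was at the start of the episode below 0.015 m and angle between riser's own z axis and vertical below 0.08 rad and linear speed of each of riser, cup_pink, cup_mint, jar, cone below 0.02 m/s and distance of each of cup_pink, cup_mint, jar, cone from where it was at the start of the episode below 0.02 m and angle between each of cup_pink, cup_mint, jar, cone's own z axis and vertical below 0.2 rad); the robot touches nothing.
It fails at once if an arm or finger presses on the riser or its caps with more than 30 N (contact force between any of the fingers, the arm and riser above 30 N).
It fails at once if the riser is shoved more than 15 mm, lifted or tipped (distance of riser from where it was at the start of the episode above 0.015 m or angle between riser's own z axis and vertical above 0.1 rad).
It fails at once if a cup, the jar or the cone is shifted or lifted more than 20 mm, or tipped (distance of any of cup_pink, cup_mint, jar, cone from where it was at the start of the episode above 0.02 m or angle between any of cup_pink, cup_mint, jar, cone's own z axis and vertical above 0.25 rad).
It fails at once if between the first cap and the last the fingertips leave the row: more than about 70 mm above the riser's top (TCP 90 mm), or beyond the riser's outline (((y of cup_pink in the frame of riser above 0 m and value of joint cap_a above 0.006 m and value of joint cap_e below 0.006 m) or (y of cup_pink in the frame of riser below 0 m and value of joint cap_e above 0.006 m and value of joint cap_a below 0.006 m)) and (z of the grasp point in the frame of riser above 0.14 m or x of the grasp point in the frame of riser above 0.08 m or x of the grasp point in the frame of riser below -0.08 m or y of the grasp point in the frame of riser above 0.21 m or y of the grasp point in the frame of riser below -0.21 m)).
It also fails if it takes over 51 s, if anything falls off the work surface, if the arm or the gripper's body presses on something with over 40 N, if the wrist force passes 120 N, or if a joint passes its speed limit or range.

## Working session

There is one attempt and no reset: what is moved stays moved. The work goes in short steps, Python scripts to look and compute and a tool call to move; the robot and the scene stay as the last step left them, time stands still between calls to the robot, and variables do not carry over. Pictures are saved under pics/ and viewed, at most 10 in all, crops included, and the job is handed in when it is done.

Besides the shell and the picture viewer there is one more tool, called after "Emit:" as name([rows], argument=value, ...), one row to a line, values as JSON. play_rows: Moves the arm, as the interface text tells. Its arguments: {"type":"object","properties":{"steps":{"type":"array","items":{"type":"array","items":{"type":"array","items":{"type":"number"}}}},"force":{"type":"number"}},"required":["steps"]}

```bash
mkdir -p pics; python3 - <<'E'
from cell import *
import cv2,numpy as np
o=get_obs();print(o['tool_pos'],o['tool_rot'],o['grip_width'],o['time_s'])
ims=[]
for c in['scene','top']:
    r=read_camera(c);print(c,r['intrinsics'].tolist(),np.round(r['view'],4).tolist());cv2.imwrite(f'pics/{c}0.png',r['frame'][:,:,::-1])
    for n in['riser','cap_a_top','cup_pink','cup_mint','jar','cone']:
        for d in silhouettes(c,n):print(n,round(d['p'],2),d['extent'],d['pixels'].sum())
E
```

```text
[0.22628667 0.6087951  0.24016247] [-1.79892084e+02  6.41990553e-03  1.59616646e+02] 0.08723678190725709 0.0
scene [[375.92426376797295, 0.0, 258.8138708290386], [0.0, 375.92426376797295, 192.33456977288637], [0.0, 0.0, 1.0]] [[0.6101, 0.7922, -0.0101, -0.414], [-0.6694, 0.5222, 0.5284, 0.3986], [0.4239, -0.3157, 0.8489, -1.3296], [0.0, 0.0, 0.0, 1.0]]
riser 0.94 [152.8, 109.1, 285.8, 244.2] 6792
cap_a_top 0.65 [235.0, 138.2, 239.2, 145.0] 47
cap_a_top 0.48 [205.7, 151.8, 216.8, 159.4] 92
cup_pink 0.86 [174.3, 195.6, 195.4, 219.8] 451
cup_pink 0.82 [123.3, 225.1, 149.4, 247.7] 441
cup_pink 0.7 [170.4, 260.8, 195.5, 281.5] 501
cup_pink 0.39 [204.7, 153.7, 217.1, 161.5] 77
cup_mint 0.8 [254.5, 115.5, 275.3, 139.9] 378
cup_mint 0.36 [209.2, 152.1, 217.8, 165.0] 92
jar 0.63 [219.1, 167.7, 235.1, 187.2] 249
cone 0.93 [281.6, 189.3, 301.2, 221.5] 402
cone 0.54 [151.8, 111.5, 287.5, 243.2] 6771
top [[365.7939390110445, 0.0, 255.60058772262843], [0.0, 365.7939390110445, 194.6458402115362], [0.0, 0.0, 1.0]] [[0.0915, -0.9958, 0.0051, -0.041], [0.9714, 0.0904, 0.2194, -0.6657], [-0.2189, -0.0151, 0.9756, -0.7627], [0.0, 0.0, 0.0, 1.0]]
riser 0.71 [165.8, 213.9, 360.1, 320.1] 11696
riser 0.34 [227.3, 153.2, 249.8, 178.5] 410
cap_a_top 0.58 [214.2, 267.9, 230.3, 282.9] 162
cap_a_top 0.5 [291.9, 253.8, 307.9, 266.5] 120
cup_pink 0.86 [379.0, 249.9, 405.3, 277.0] 560
cup_pink 0.84 [353.3, 180.8, 383.6, 201.7] 504
cup_pink 0.73 [323.1, 225.5, 351.0, 243.2] 574
cup_mint 0.72 [163.6, 248.0, 196.2, 275.6] 605
jar 0.68 [237.3, 278.3, 253.9, 291.3] 154
cone 0.75 [162.9, 246.4, 195.4, 276.3] 583
```

View pics/top0.png

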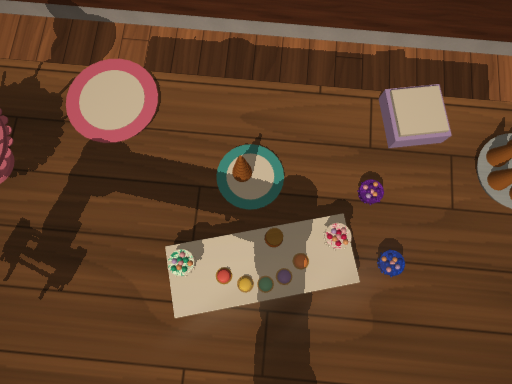

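View pics/scene0.png

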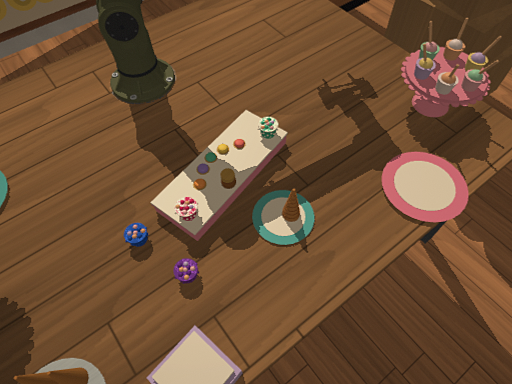

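Top view: the pink cup on the riser is at (338,236) and the mint cup at (181,263). Caps are coral (223,276), yellow (245,285), green (265,284), purple (284,277) and orange (301,261), with the jar at (274,237). The cup candidates are pink (338,236), blue (391,263) and purple (371,191). Only the first is deep pink and on the riser, so the order is orange to coral. I'll confirm this in a crop.

```bash
python3 - <<'E'
import cv2
i=cv2.imread('pics/top0.png')[205:325,155:365]
i=cv2.convertScaleAbs(i,alpha=1.4)
cv2.imwrite('pics/topc.png',cv2.resize(i,(798,456),interpolation=cv2.INTER_CUBIC))
i=cv2.imread('pics/scene0.png')[105:247,145:295]
i=cv2.convertScaleAbs(i,alpha=1.4)
cv2.imwrite('pics/scenec.png',cv2.resize(i,(600,568),interpolation=cv2.INTER_CUBIC))
E
```

```text
(no output)
```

View pics/topc.png

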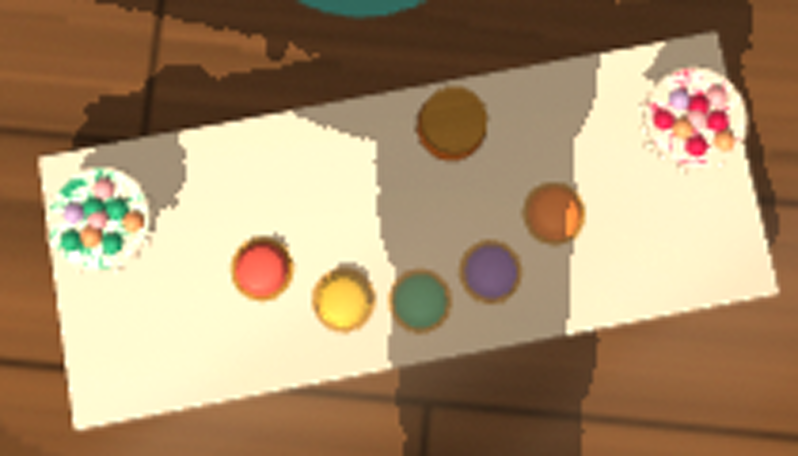

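View pics/scenec.png

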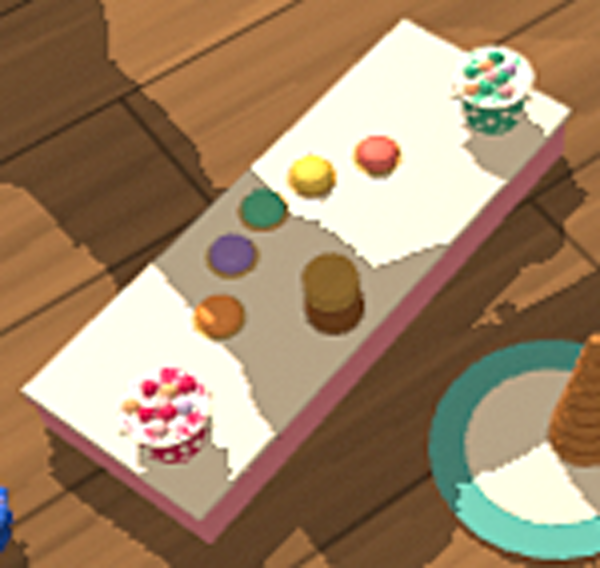

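The crops confirm it: the pink cup with red sweets at top-crop (693,118) is at the orange cap's end. Corners and caps are clear in both views, so next I fit the riser's pose.

```bash
cat > h.py <<'E'
import numpy as np
from scipy.optimize import least_squares
K={'s':(375.924,258.814,192.335),'t':(365.794,255.601,194.646)}
V={'s':np.array([[0.6101,0.7922,-0.0101,-0.414],[-0.6694,0.5222,0.5284,0.3986],[0.4239,-0.3157,0.8489,-1.3296]]),
't':np.array([[0.0915,-0.9958,0.0051,-0.041],[0.9714,0.0904,0.2194,-0.6657],[-0.2189,-0.0151,0.9756,-0.7627]])}
def proj(c,P):
    q=P@V[c][:,:3].T+V[c][:,3];f,cx,cy=K[c];return np.c_[cx-f*q[:,0]/q[:,2],cy+f*q[:,1]/q[:,2]]
caps=np.array([[-10,88,58],[-36.2,44,58],[-45,0,58],[-36.2,-44,58],[-10,-88,58]])/1e3
cor=np.array([[80,210,50],[80,-210,50],[-80,-210,50],[-80,210,50]])/1e3
def W(p,L):
    c,s=np.cos(p[2]),np.sin(p[2]);return np.c_[p[0]+c*L[:,0]-s*L[:,1],p[1]+s*L[:,0]+c*L[:,1],L[:,2]]
E
python3 - <<'E'
from h import *
t=np.array([(262,268),(343,301),(420,300),(491,271),(554,213),(40,156),(717,33),(777,294),(77,430)])/3.8+[155-.37,205-.37]
s=np.array([(377,154),(312,175),(263,208),(232,254),(219,316),(570,110),(210,520),(22,390),(405,18)])/4+[145-.37,105-.37]
L=np.r_[caps,cor]
for cs in('t','s','ts'):
    f=lambda p:np.r_[tuple((proj(c,W(p,L))-(t if c=='t' else s)).ravel() for c in cs)]
    r=least_squares(f,[.6,0,.1],loss='soft_l1');print(cs,r.x.round(4),np.round(r.fun.reshape(-1,2),1).tolist() if len(cs)==2 else '')
p=r.x;print(W(p,caps).round(4).tolist(),np.degrees(p[2]))
# jar lid, cups tops from top view, in riser frame
for n,uv,z in(('jar',(452,122),.095),('pink',(693,118),.095),('mint',(98,218),.095)):
    uv=np.array(uv)/3.8+[155-.37,205-.37]
    g=least_squares(lambda q:(proj('t',W(p,np.array([[q[0],q[1],z]])))-uv).ravel(),[0,0]);print(n,g.x.round(3))
E
```

```text
t [ 0.5142 -0.0068  0.2742] 
s [ 0.5182 -0.0039  0.2852] 
ts [ 0.5154 -0.0058  0.2764] [[-0.6, -0.3], [-0.3, -0.8], [-0.3, -0.3], [-0.3, -0.4], [0.0, -0.6], [-1.2, -0.5], [-0.3, -1.3], [0.7, -0.7], [-1.4, -0.2], [-0.7, -0.9], [-0.9, -0.7], [-0.9, -0.6], [-0.9, -0.5], [-1.1, -0.8], [-0.1, 0.0], [-3.6, -0.1], [-1.3, 0.2], [-1.0, 0.1]]
[[0.4817, 0.0761, 0.058], [0.4685, 0.0266, 0.058], [0.4721, -0.0181, 0.058], [0.4925, -0.058, 0.058], [0.5298, -0.0932, 0.058]] 15.834905580840278
jar [ 0.049 -0.036]
pink [ 0.026 -0.172]
mint [0.032 0.17 ]
```

Emit:
play_rows([
  [[0,0,0,0,0,-0.126,0],[0,0,0,0,0,-0.126,0],[0,0,0,0,0,-0.126,0],[0,0,0,0,0,-0.126,0],[0,0,0,0,0,-0.128,0],[0,0,0,0,0,0,0],[0,0,0,0,0,0,0]],
])

```text
time_s: 1.4
tool_pos: [0.2265, 0.6093, 0.2413]
tool_rot: [180.0, 0.0, -164.4]
force: [0.0, -0.4, -0.4]
grip_width: 0.0391
grasp_force: 0.0
```

```bash
cat >> h.py <<'E'
from scipy.spatial.transform import Rotation as Ro
P=np.array([.5154,-.0058,.2764])
def to(tx,ty,z):  # riser-frame xy, world z -> tool-frame shift
    from cell import get_obs
    o=get_obs();R=Ro.from_euler('xyz',o['tool_rot'],degrees=True)
    w=W(P,np.array([[tx,ty,z]]))[0]
    print(o['time_s'],np.round(o['tool_pos'],4),np.round(o['tool_rot'],2),'force',np.round(o['force'],2),'shift',np.round(R.inv().apply(w-o['tool_pos']),4))
E
python3 -c "
from h import *
to(-.010,-.088,.20)"
```

```text
1.4 [0.2265 0.6093 0.2413] [ 179.99    0.   -164.36] force [ 0.02 -0.36 -0.37] shift [-0.1026 -0.7582  0.0412]
```

Emit:
play_rows([
  [[-0.01,-0.03,0,0,0,0,0],[-0.01,-0.038,0,0,0,0,0],[-0.01,-0.038,0,0,0,0,0],[-0.01,-0.038,0,0,0,0,0],[-0.01,-0.038,0,0,0,0,0],[-0.01,-0.038,0,0,0,0,0],[-0.01,-0.038,0,0,0,0,0],[-0.01,-0.038,0,0,0,0,0],[-0.01,-0.038,0,0,0,0,0],[-0.012,-0.038,0,0,0,0,0],[0,-0.038,0,0,0,0,0],[0,-0.038,0,0,0,0,0]],
])

```text
time_s: 2.6
tool_pos: [0.4473, 0.2045, 0.2414]
tool_rot: [180.0, 0.0, -164.3]
force: [1.0, -0.0, -0.1]
grip_width: 0.0005
grasp_force: 0.0
```

Emit:
play_rows([
  [[0,-0.038,0,0,0,0,0],[0,-0.038,0,0,0,0,0],[0,-0.038,0,0,0,0,0],[0,-0.038,0,0,0,0,0],[0,-0.038,0,0,0,0,0],[0,-0.038,0,0,0,0,0],[0,-0.038,0.01,0,0,0,0],[0,-0.03,0.03,0,0,0,0],[0,-0.014,0,0,0,0,0],[0,0,0,0,0,0,0],[0,0,0,0,0,0,0],[0,0,0,0,0,0,0]],
])

```text
time_s: 3.8
tool_pos: [0.5317, -0.0905, 0.2019]
tool_rot: [180.0, 0.1, -164.1]
force: [0.4, -0.2, 0.1]
grip_width: 0.0008
grasp_force: 0.0
```

```bash
python3 -c "
from h import *
to(-.010,-.088,.10)
from cell import *
import cv2
r=read_camera('wrist');cv2.imwrite('pics/w1.png',r['frame'][:,:,::-1])
M=np.array(r['view']);Kk=r['intrinsics']
for L in (caps,cor):
  q=W(P,L)@M[:3,:3].T+M[:3,3];print(np.round(np.c_[Kk[0,2]-Kk[0,0]*q[:,0]/q[:,2],Kk[1,2]+Kk[1,1]*q[:,1]/q[:,2]],1).tolist())
np.savez('w1.npz',K=Kk,M=M)
"
```

```text
3.8 [ 0.5317 -0.0905  0.2019] [ 1.7997e+02  8.0000e-02 -1.6409e+02] force [ 0.42 -0.17  0.15] shift [ 0.0027 -0.0021  0.1019]
[[429.0, 184.6], [387.3, 158.0], [342.1, 148.8], [295.5, 158.0], [249.7, 184.5]]
[[524.3, 263.6], [137.7, 263.2], [120.9, 110.5], [564.8, 110.8]]
```

View pics/w1.png

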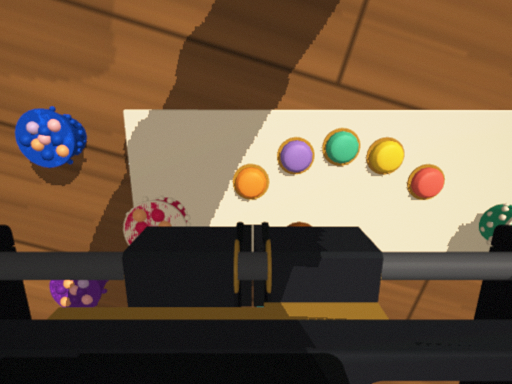

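The wrist view shows orange at (251,181) and coral at (428,182), within about 3 px of prediction, so the fit holds; I'll bias 1 mm toward -x. Descending over orange.

Emit:
play_rows([
  [[0.004,-0.002,0.02,0,0,0,0],[0,0,0.025,0,0,0,0],[0,0,0.025,0,0,0,0],[0,0,0.015,0,0,0,0],[0,0,0.009,0,0,0,0],[0,0,0.005,0,0,0,0],[0,0,0,0,0,0,0],[0,0,0,0,0,0,0]],
])

```text
time_s: 4.65
tool_pos: [0.5287, -0.0952, 0.1031]
tool_rot: [-180.0, 0.1, -164.2]
force: [-0.9, -0.3, -0.1]
grip_width: 0.0003
grasp_force: 0.0
```

```bash
python3 -c "
from h import *
to(-.011,-.088,.0740)"
```

```text
4.65 [ 0.5287 -0.0952  0.1031] [-1.7998e+02  9.0000e-02 -1.6417e+02] force [-0.9  -0.34 -0.11] shift [-0.0005  0.0017  0.0291]
```

Emit:
play_rows([
  [[0,0.001,0.008,0,0,0,0],[0,0,0.007,0,0,0,0],[0,0,0.003,0,0,0,0],[0,0,0.0015,0,0,0,0],[0,0,0.0015,0,0,0,0],[0,0,0.0015,0,0,0,0],[0,0,0.0015,0,0,0,0],[0,0,0.0015,0,0,0,0],[0,0,0.001,0,0,0,0],[0,0,0,0,0,0,0],[0,0,0,0,0,0,0]],
])

```text
time_s: 5.75
tool_pos: [0.5282, -0.0942, 0.0757]
tool_rot: [-180.0, 0.1, -164.2]
force: [-0.0, 0.2, 0.5]
grip_width: 0.0008
grasp_force: 0.0
```

Emit:
play_rows([
  [[0,0,0.0007,0,0,0,0],[0,0,0.0007,0,0,0,0],[0,0,0.0006,0,0,0,0],[0,0,0,0,0,0,0]],
])

```text
time_s: 6.15
tool_pos: [0.5282, -0.0942, 0.0741]
tool_rot: [-180.0, 0.1, -164.2]
force: [0.5, -0.7, 3.0]
grip_width: 0.0007
grasp_force: 1.9
```

Emit:
play_rows([
  [[0,0,0,0,0,0,0]],
])

```text
time_s: 6.25
tool_pos: [0.5282, -0.0942, 0.0741]
tool_rot: [-180.0, 0.1, -164.2]
force: [-0.2, 0.9, 4.6]
grip_width: 0.0005
grasp_force: 2.1
```

Emit:
play_rows([
  [[0,0,0.0007,0,0,0,0],[0,0,0,0,0,0,0],[0,0,0,0,0,0,0]],
])

```text
time_s: 6.55
tool_pos: [0.5282, -0.0943, 0.0741]
tool_rot: [180.0, 0.1, -164.2]
force: [-2.2, 0.6, 9.5]
grip_width: 0.0003
grasp_force: 4.5
```

Orange is on its stop: z holds at 0.0741 while the force rises. Raising slightly and moving to purple.

Emit:
play_rows([
  [[0,0,-0.006,0,0,0,0],[0,0,-0.008,0,0,0,0],[0,0,-0.007,0,0,0,0],[0,0,0,0,0,0,0],[0.009,0.015,0,0,0,0,0],[0.009,0.015,0,0,0,0,0],[0.008,0.014,0,0,0,0,0],[0,0,0,0,0,0,0],[0,0,0,0,0,0,0]],
])

```text
time_s: 7.45
tool_pos: [0.491, -0.059, 0.0942]
tool_rot: [-180.0, 0.0, -164.1]
force: [0.5, -0.7, 0.5]
grip_width: 0.0003
grasp_force: 0.0
```

```bash
python3 -c "
from h import *
to(-.0372,-.044,.074)"
```

```text
7.45 [ 0.491  -0.059   0.0942] [-1.7999e+02  4.0000e-02 -1.6414e+02] force [ 0.47 -0.66  0.46] shift [-0.0008  0.0006  0.0202]
```

Emit:
play_rows([
  [[0,0,0.006,0,0,0,0],[0,0,0.004,0,0,0,0],[0,0,0.0015,0,0,0,0],[0,0,0.0015,0,0,0,0],[0,0,0.0015,0,0,0,0],[0,0,0.0015,0,0,0,0],[0,0,0.0015,0,0,0,0],[0,0,0.001,0,0,0,0],[0,0,0.001,0,0,0,0],[0,0,0.0008,0,0,0,0],[0,0,0,0,0,0,0],[0,0,0,0,0,0,0]],
])

```text
time_s: 8.65
tool_pos: [0.4909, -0.0591, 0.0741]
tool_rot: [-180.0, 0.0, -164.2]
force: [-1.8, -1.6, 5.2]
grip_width: 0.0007
grasp_force: 2.6
```

Emit:
play_rows([
  [[0,0,0.0004,0,0,0,0],[0,0,0,0,0,0,0],[0,0,0,0,0,0,0]],
])

```text
time_s: 8.95
tool_pos: [0.491, -0.0591, 0.0741]
tool_rot: [180.0, 0.0, -164.2]
force: [-3.1, -2.0, 8.3]
grip_width: 0.0004
grasp_force: 4.1
```

Emit:
play_rows([
  [[0,0,-0.006,0,0,0,0],[0,0,-0.008,0,0,0,0],[0,0,-0.007,0,0,0,0],[0,0,0,0,0,0,0],[0.003,0.015,0,0,0,0,0],[0.003,0.015,0,0,0,0,0],[0.003,0.014,0,0,0,0,0],[0,0,0,0,0,0,0],[0,0,0,0,0,0,0]],
])

```text
time_s: 9.85
tool_pos: [0.4703, -0.0192, 0.0944]
tool_rot: [-180.0, 0.0, -164.1]
force: [-0.0, -0.6, -0.3]
grip_width: 0.0002
grasp_force: 0.0
```

```bash
python3 -c "
from h import *
to(-.046,0,.074)"
```

```text
9.85 [ 0.4703 -0.0192  0.0944] [-1.7999e+02  3.0000e-02 -1.6414e+02] force [-0.05 -0.62 -0.28] shift [-0.001   0.0006  0.0204]
```

Emit:
play_rows([
  [[0,0,0.006,0,0,0,0],[0,0,0.004,0,0,0,0],[0,0,0.0015,0,0,0,0],[0,0,0.0015,0,0,0,0],[0,0,0.0015,0,0,0,0],[0,0,0.0015,0,0,0,0],[0,0,0.0015,0,0,0,0],[0,0,0.001,0,0,0,0],[0,0,0.001,0,0,0,0],[0,0,0.0008,0,0,0,0],[0,0,0,0,0,0,0],[0,0,0,0,0,0,0]],
])

```text
time_s: 11.05
tool_pos: [0.4702, -0.0191, 0.0741]
tool_rot: [-180.0, 0.0, -164.2]
force: [-0.2, -1.9, 2.8]
grip_width: 0.0006
grasp_force: 1.3
```

Emit:
play_rows([
  [[0,0,0.0005,0,0,0,0],[0,0,0,0,0,0,0],[0,0,0,0,0,0,0]],
])

```text
time_s: 11.35
tool_pos: [0.4703, -0.0191, 0.0741]
tool_rot: [180.0, 0.0, -164.2]
force: [-3.1, -1.9, 6.5]
grip_width: 0.0003
grasp_force: 3.3
```

Green is down. Next is yellow, at riser +8.8, +44.

Emit:
play_rows([
  [[0,0,-0.006,0,0,0,0],[0,0,-0.008,0,0,0,0],[0,0,-0.007,0,0,0,0],[0,0,0,0,0,0,0],[-0.003,0.015,0,0,0,0,0],[-0.003,0.015,0,0,0,0,0],[-0.003,0.014,0,0,0,0,0],[0,0,0,0,0,0,0],[0,0,0,0,0,0,0]],
])

```text
time_s: 12.25
tool_pos: [0.4667, 0.0255, 0.0945]
tool_rot: [-180.0, -0.0, -164.1]
force: [-0.1, 0.9, -0.1]
grip_width: 0.0005
grasp_force: 0.0
```

```bash
python3 -c "
from h import *
to(-.0372,.044,.074)"
```

```text
12.25 [0.4667 0.0255 0.0945] [-179.98   -0.   -164.13] force [-0.06  0.85 -0.08] shift [-0.0011  0.0006  0.0205]
```

Emit:
play_rows([
  [[0,0,0.006,0,0,0,0],[0,0,0.004,0,0,0,0],[0,0,0.0015,0,0,0,0],[0,0,0.0015,0,0,0,0],[0,0,0.0015,0,0,0,0],[0,0,0.0015,0,0,0,0],[0,0,0.0015,0,0,0,0],[0,0,0.001,0,0,0,0],[0,0,0.001,0,0,0,0],[0,0,0.0008,0,0,0,0],[0,0,0,0,0,0,0],[0,0,0,0,0,0,0]],
])

```text
time_s: 13.45
tool_pos: [0.4669, 0.0261, 0.0742]
tool_rot: [180.0, 0.0, -164.2]
force: [0.3, -0.1, 0.5]
grip_width: 0.0003
grasp_force: 0.1
```

Emit:
play_rows([
  [[0,0,0.0006,0,0,0,0],[0,0,0,0,0,0,0],[0,0,0,0,0,0,0]],
])

```text
time_s: 13.75
tool_pos: [0.467, 0.0261, 0.0741]
tool_rot: [180.0, 0.0, -164.2]
force: [-1.9, -0.4, 5.6]
grip_width: 0.0006
grasp_force: 2.7
```

Emit:
play_rows([
  [[0,0,-0.006,0,0,0,0],[0,0,-0.008,0,0,0,0],[0,0,-0.007,0,0,0,0],[0,0,0,0,0,0,0],[-0.009,0.015,0,0,0,0,0],[-0.009,0.015,0,0,0,0,0],[-0.008,0.014,0,0,0,0,0],[0,0,0,0,0,0,0],[0,0,0,0,0,0,0]],
])

```text
time_s: 14.65
tool_pos: [0.4796, 0.0753, 0.0944]
tool_rot: [-180.0, -0.0, -164.1]
force: [0.1, 0.1, -0.1]
grip_width: -0.0001
grasp_force: 0.0
```

```bash
python3 -c "
from h import *
to(-.011,.088,.074)"
```

```text
14.65 [0.4796 0.0753 0.0944] [-1.7997e+02 -4.0000e-02 -1.6410e+02] force [ 0.09  0.08 -0.14] shift [-0.0013  0.0002  0.0204]
```

Emit:
play_rows([
  [[-0.001,0,0.006,0,0,0,0],[0,0,0.004,0,0,0,0],[0,0,0.0015,0,0,0,0],[0,0,0.0015,0,0,0,0],[0,0,0.0015,0,0,0,0],[0,0,0.0015,0,0,0,0],[0,0,0.0015,0,0,0,0],[0,0,0.001,0,0,0,0],[0,0,0.001,0,0,0,0],[0,0,0.0008,0,0,0,0],[0,0,0,0,0,0,0],[0,0,0,0,0,0,0]],
])

```text
time_s: 15.85
tool_pos: [0.4809, 0.0759, 0.0743]
tool_rot: [180.0, 0.0, -164.2]
force: [0.0, -0.0, 0.1]
grip_width: 0.0004
grasp_force: 0.0
```

Emit:
play_rows([
  [[0,0,0.0006,0,0,0,0],[0,0,0,0,0,0,0],[0,0,0,0,0,0,0]],
])

```text
time_s: 16.15
tool_pos: [0.4809, 0.0759, 0.0741]
tool_rot: [180.0, 0.0, -164.2]
force: [-1.8, 0.6, 4.9]
grip_width: 0.0005
grasp_force: 2.3
```

Emit:
play_rows([
  [[0,0,-0.006,0,0,0,0],[0,0,-0.015,0,0,0,0],[0,0,-0.025,0,0,0,0],[0,0,-0.03,0,0,0,0],[0,0,-0.03,0,0,0,0],[0,0,-0.02,0,0,0,0],[0,0,0,0,0,0,0],[0,0,0,0,0,0,0],[0,0,0,0,0,0,0]],
])

```text
time_s: 17.05
tool_pos: [0.4798, 0.0752, 0.1984]
tool_rot: [-180.0, -0.1, -164.2]
force: [-0.4, 0.1, -0.2]
grip_width: 0.0002
grasp_force: 0.0
```

```bash
python3 -c "
from h import *
to(0,0,.2)
from cell import *
import cv2
r=read_camera('wrist')['frame'];s=read_camera('scene')['frame']
s=cv2.resize(s[100:250,140:310],(0,0),fx=2.2,fy=2.2)
cv2.imwrite('pics/end.png',cv2.resize(np.vstack([r[:,:,::-1][:,:s.shape[1]] if 0 else cv2.resize(r[:,:,::-1],(s.shape[1],280)),cv2.resize(s[:,:,::-1],(s.shape[1],310))]),(0,0),fx=1,fy=1))
"
```

```text
17.05 [0.4798 0.0752 0.1984] [-1.8000e+02 -1.3000e-01 -1.6417e+02] force [-0.39  0.1  -0.2 ] shift [-0.0121 -0.0876 -0.0016]
```

View pics/end.png

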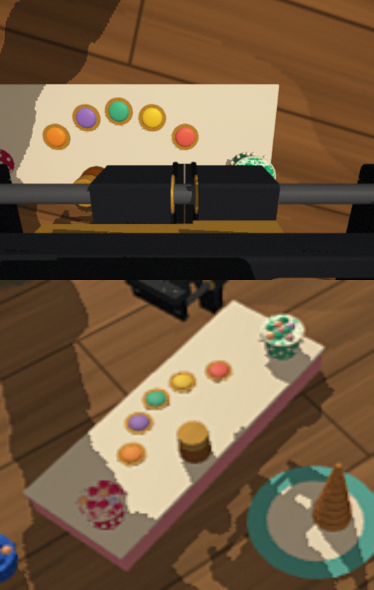

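The picture shows all five caps flush in their collars. The cups, jar and cone are standing as before, and the gripper is well above the riser.

```bash
python3 -c "
from cell import *
print(sign_off())"
```

```text
the job is handed in; nothing more can be done
None
```

I pressed all five caps down in order from the pink cup's end (orange, purple, green, yellow, coral), at no more than about 10 N; the final pictures show them flush, everything else still standing and the arm clear, and the job is handed in (no verdict was returned).

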